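# Lay the window cartons down on their mats

### The job

The two window cartons on the buffet table are still standing on end on their green paper mats. Tip each one over backwards with a gentle fingertip push near its top, so that it comes down flat on its back on its own mat, window up, with no part of it over the mat's edge. Do not grip or lift the cartons, and leave the cups and bottles standing where they are.

Things in the scene. Friction and masses are not known exactly. Their poses are not given: they have to be found in the camera images.
- mat_large: the green paper place mat under the large carton: 280 x 185 x 2 mm, stuck to the table. Origin: centre of its underside, on the table. x runs along its 280 mm length, from the edge where the carton stands towards the empty end where the carton is to come down; y across, z up. The two mats are alike; which is left or right varies
- carton_large: the taller of two kraft-card cartons, on end at its mat's robot-side edge, loose: 50 mm deep (x) x 110 wide (y) x 170 tall (z), about 0.3 kg (varies). Origin: centre of its bottom end. z up its height; -x: front with a clear window, facing the robot's side; +x: plain back, facing the empty part of the mat (within 6 degrees)
- carton_large_centre (a point): centre of the large carton, also its centre of mass (85 mm up). Above the window its front has a solid card band 26 mm high. Pushed near the top it tips about the bottom edge of its back and falls by itself past about 16 degrees of lean; pushed low it slides instead. It takes under 2 N
- carton_large_foot_l (a point): bottom corner of the large carton's back, on its +y side (x = +25, y = +55, z = 0 mm in the carton's frame)
- carton_large_foot_r (a point): bottom corner of the large carton's back, on its -y side (x = +25, y = -55, z = 0 mm in the carton's frame)
- carton_large_head_l (a point): top corner of the large carton's back, on its +y side (x = +25, y = +55, z = 170 mm in the carton's frame)
- carton_large_head_r (a point): top corner of the large carton's back, on its -y side (x = +25, y = -55, z = 170 mm in the carton's frame)
- mat_small: the green paper place mat under the small carton: 280 x 185 x 2 mm, stuck to the table. Origin: centre of its underside, on the table. x runs along its 280 mm length, from the edge where the carton stands towards the empty end where the carton is to come down; y across, z up. The two mats are alike; which is left or right varies
- carton_small: the shorter of two kraft-card cartons, on end at its mat's robot-side edge, loose: 42 mm deep (x) x 90 wide (y) x 130 tall (z), about 0.18 kg (varies). Origin: centre of its bottom end. z up its height; -x: front with a clear window, facing the robot's side; +x: plain back, facing the empty part of the mat (within 6 degrees)
- carton_small_centre (a point): centre of the small carton, also its centre of mass (65 mm up). Above the window its front has a solid card band 26 mm high. Pushed near the top it tips about the bottom edge of its back and falls by itself past about 18 degrees of lean; pushed low it slides instead. It takes under 2 N
- carton_small_foot_l (a point): bottom corner of the small carton's back, on its +y side (x = +21, y = +45, z = 0 mm in the carton's frame)
- carton_small_foot_r (a point): bottom corner of the small carton's back, on its -y side (x = +21, y = -45, z = 0 mm in the carton's frame)
- carton_small_head_l (a point): top corner of the small carton's back, on its +y side (x = +21, y = +45, z = 130 mm in the carton's frame)
- carton_small_head_r (a point): top corner of the small carton's back, on its -y side (x = +21, y = -45, z = 130 mm in the carton's frame)
- cup_stack: stack of white paper cups, upside down, 75 mm across, 168 mm tall, standing loose beside or between the mats; leave alone. Origin: centre of its base; z up
- juice_bottle: orange juice bottle, 66 mm across, 196 mm tall, standing loose beside or between the mats; leave alone. Origin: centre of its base; z up
- pump_bottle: hand-gel bottle with a pump head, 60 mm across, 172 mm tall, standing loose beside or between the mats; leave alone. Origin: centre of its base; z up
Not all that is in view belongs to the job. What is shaped like the carton_small but red or turquoise is not meant.

How it is judged:
By the outcome, as a careful person would: the job done as asked, in the order asked, and still so for the second after the job is handed in, with the robot touching nothing.
It also fails if it takes over 48 s, if anything falls off the work surface, if the arm or the gripper's body presses on something with over 40 N, if the wrist force passes 120 N, or if a joint passes its speed limit or range.

### The arm

A 6-joint arm with a two-finger parallel gripper is mounted at the origin on the work surface. World frame = base frame: x ahead of the robot, y to its left, z up, the work surface at z = 0. Lengths are in mm, angles in rad, forces in N, time in s.
With the tool pointing down it reaches from about 350 to 875 mm from the base axis. Payload 4.2 kg.
Tool frame: the origin (TCP) lies where the fingers leave the gripper's body, on its centre line; the fingertips stand 73 mm ahead of it and the grasp point (between the pads) lies 54 mm ahead of it; z points along the fingers, y is the direction in which the jaws open and shut (so a half turn about z gives the same grasp; the last joint's range is limited). The gripper opens to 85 mm and grips with 20 to 120 N. Pads are 22 mm wide; open, the fingers measure 114 mm over their backs; the gripper's body (76 mm by 85 mm) begins 54 mm behind the grasp point. The pads swing forward as they close: fully open they stand 13 mm farther back than shut.
Start: joints at [1.447, 0.385, 0.008, 0, -1.194, -0.259], TCP at [233.416, 579.755, 303.912] pointing down, gripper open.
Joint ranges: [-3.14, 3.14], [-1.21, 2.06], [-1.07, 1.41], [-3.16, 2.05], [-2.99, -0.16], [-3.1, 3.1]. Speed limits (rad/s): [2.79, 2.79, 3.14, 3.14, 3.14, 3.14].

### API

Orientations are given as a unit quaternion [x, y, z, w].
In Python, from bench import arm gives the robot as it stands.
- The arm moves only by the tool apply_moves, never from a script. Its argument "increments" is a list that holds one entry, the list of rows, each a list of 7 numbers: the shift along the tool's x, y, z scaled (see below), then the turn, a rotation vector about the tool's x, y, z scaled (see below), then the gripper's target within -1 to 1 (fully open at 1, half-way at 0, shut at -1). A call has 1 to 10 rows; each row is the pose to reach, as a shift and turn from the pose commanded when the call began, along the tool's axes at that moment; what a row does not reach only later rows make up. The controller multiplies each number of a shift by 100 mm and each number of a turn by 0.5 rad. A row lasts 1/10 s, in which the tool goes at most 50 mm and 8.59 degrees, less where a joint would pass 70% of its speed; a pose out of reach is approached as far as the arm can. A call with a number of a shift or a turn outside -1 to 1 is refused whole. A call with a gripper value outside its range is refused whole. The fingers move at their own pace and stop on an object; the grip force is fixed at half the most. Time passes only in rows, so rows that repeat a pose let the fingers close. It gives the time, the measured TCP pose, the force and the opening at its end, in the units of the state.
- arm.read_state(): the state, without advancing time (a new reading comes with each control period).
- arm.get_image(name): name is "scene" or "top" or "wrist"; returns a dict with "img" (480x640x3 uint8, red, green, blue), "fx", "fy", "cx", "cy" (pixels), "pose" (4x4, takes a point from camera to world coordinates). Camera axes: x right, y up, looking along -z (the intrinsics and any distortion apply to the point x, -y, -z); pixel columns grow to the right and rows downward; lengths in mm; the calibration is good to about 2 mm. A picture is of the moment at which its call begins. There is no depth.
- arm.job_done(): hands the job in, once; it reports no verdict.
Trained networks look in a picture, given as the dict that the camera call returned (one of the last four; its "shot" number tells which), for a name from the list of things; names that differ only in an ending like _2 or _b are one class to them, and where a whole thing is asked for, a point or a joint stands for the part that bears it (a point fixed in the world has none). Each returns a list of dicts, best first, with "conf" (0 to 1); they miss things now and then, are a little off and sometimes report something else, mostly with a low value. They report only what shows in the picture. A call takes as long as a camera call. They do not tell look-alikes from the thing itself.
- arm.outline_of(label, picture): "pixels" (480x640 bool, what is visible of it) and "box" ([centre column, centre row, width, height] in pixels, round what is visible of it).
- arm.mark_of(label, picture): "at" ([column, row] in pixels: a listed point, or the origin of a listed thing).
The state is a dict: "clock": time; "joints": joint angles; "joint_vel": joint speeds; "joint_efforts": joint torques, N m; "position": TCP position; "ee_rot": TCP orientation; "contact_force": force on the tool from outside, world axes, zero at the start; "wrist_torque": the same for the moment, N m; "gripper_width": finger opening in mm.
Only numpy, scipy, OpenCV 4.12 (cv2) and the standard library are available. Lean on these libraries where they do the work, as an engineer would, in place of code of your own. Each camera call takes 0.05 s, during which the arm holds its last target.

## Working session

There is one attempt and no reset: what is moved stays moved. The work goes in short steps, Python scripts to look and compute and a tool call to move; the robot and the scene stay as the last step left them, time stands still between calls to the robot, and variables do not carry over. Pictures are saved under pics/ and viewed, and the job is handed in when it is done.

Besides the shell and the picture viewer there is one more tool, called after "Call:" as name(argument=value, ...), one argument or row to a line, values as JSON. apply_moves: Moves the arm, as the interface text tells. Shifts and turns lie within -1 to 1; 1 stands for 100 mm of shift or 0.5 rad of turn. Its arguments: {"type":"object","properties":{"increments":{"type":"array"}},"required":["increments"]}

```bash
mkdir -p pics; ls; cat > h.py <<'E'
import numpy as np, cv2
from bench import arm
def shot(n,f):
    p=arm.get_image(n); cv2.imwrite('pics/'+f,cv2.cvtColor(p['img'],cv2.COLOR_RGB2BGR)); return p
def ray(p,uv):
    d=np.array([(uv[0]-p['cx'])/p['fx'],-(uv[1]-p['cy'])/p['fy'],-1.0])
    P=np.array(p['pose']); return P[:3,3],P[:3,:3]@d
def onz(p,uv,z):
    o,d=ray(p,uv); return o+d*(z-o[2])/d[2]
def proj(p,X):
    P=np.array(p['pose']); c=P[:3,:3].T@(np.array(X)-P[:3,3])
    return np.array([p['cx']+p['fx']*c[0]/-c[2],p['cy']-p['fy']*c[1]/-c[2]])
def tri(obs):
    A=np.zeros((3,3));b=np.zeros(3)
    for p,uv in obs:
        o,d=ray(p,uv); d=d/np.linalg.norm(d); M=np.eye(3)-np.outer(d,d); A+=M;b+=M@o
    return np.linalg.solve(A,b)
E
python3 - <<'E'
from h import *
print(arm.read_state())
ps={n:shot(n,n+'0.png') for n in('scene','top','wrist')}
for n,p in ps.items(): print(n,[k for k in p if k!='img'],p['fx'],p['cx'],p['cy'],np.round(p['pose'],3).tolist(), {k:v for k,v in p.items() if k not in('img','pose')})
for l in 'large','small':
  for q in ['carton_%s','carton_%s_foot_l','carton_%s_foot_r','carton_%s_head_l','carton_%s_head_r','carton_%s_centre','mat_%s']:
    q=q%l
    for n in('scene','top'):
      print(q,n,[(np.round(r['at']).tolist(),round(r['conf'],2), np.round(onz(ps[n],r['at'],0)).tolist()) for r in arm.mark_of(q,ps[n])][:4])
E
```

```text
pics
{'clock': 0.0, 'joints': array([ 1.44659196e+00,  3.85529090e-01,  6.57894541e-03, -5.00974154e-04,
       -1.19398176e+00, -2.58582548e-01]), 'joint_vel': array([ 2.17333475e-03, -2.78973208e-03, -6.87414936e-05, -4.95557148e-04,
       -1.90410091e-04, -9.66999071e-04]), 'joint_efforts': array([ 6.44600959e-05, -3.92290163e+01,  1.88402635e+01,  4.18618172e+00,
       -4.55620393e-03, -1.00152803e-06]), 'position': array([233.26619619, 579.35961256, 302.81934635]), 'ee_rot': array([ 9.81721944e-01, -1.90317706e-01, -1.60599715e-04,  1.08100889e-03]), 'contact_force': array([ 1.10076028, -0.97123285,  0.48313324]), 'wrist_torque': array([ 0.00155734, -0.02948771,  0.03799365]), 'gripper_width': 85.22045052821437}
scene ['fx', 'fy', 'cx', 'cy', 'pose', 'shot'] 438.62261269657523 313.0982386015456 243.8627877635193 [[0.675, -0.598, 0.433, 1062.65], [0.738, 0.559, -0.379, -558.549], [-0.015, 0.575, 0.818, 1320.503], [0.0, 0.0, 0.0, 1.0]] {'fx': 438.62261269657523, 'fy': 438.62261269657523, 'cx': 313.0982386015456, 'cy': 243.8627877635193, 'shot': 1}
top ['fx', 'fy', 'cx', 'cy', 'p
[... 3989 characters left out ...]
252.0], 0.87, [446.0, 282.0, 0.0]), ([202.0, 302.0], 0.86, [258.0, 378.0, 0.0]), ([290.0, 221.0], 0.81, [572.0, 99.0, 0.0])]
carton_small_centre scene [([366.0, 200.0], 0.83, [352.0, 348.0, 0.0]), ([357.0, 173.0], 0.81, [224.0, 429.0, 0.0]), ([330.0, 195.0], 0.72, [234.0, 264.0, 0.0]), ([347.0, 248.0], 0.69, [463.0, 130.0, 0.0])]
carton_small_centre top [([228.0, 259.0], 0.98, [417.0, 307.0, 0.0]), ([289.0, 235.0], 0.9, [520.0, 98.0, 0.0]), ([248.0, 303.0], 0.7, [269.0, 219.0, 0.0]), ([194.0, 303.0], 0.56, [252.0, 403.0, 0.0])]
mat_small scene [([386.0, 230.0], 0.61, [505.0, 297.0, 0.0])]
mat_small top [([232.0, 239.0], 0.58, [490.0, 302.0, 0.0]), ([389.0, 262.0], 0.5, [452.0, -265.0, 0.0])]
```

```bash
cd pics; python3 -c "
import cv2
a=cv2.imread('scene0.png')[120:420,180:460];cv2.imwrite('sc_c.png',cv2.resize(a,(560,600),interpolation=2))
a=cv2.imread('top0.png')[180:340,160:440];cv2.imwrite('top_c.png',cv2.resize(a,(798,456),interpolation=2))"
```

```text
(no output)
```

View pics/sc_c.png

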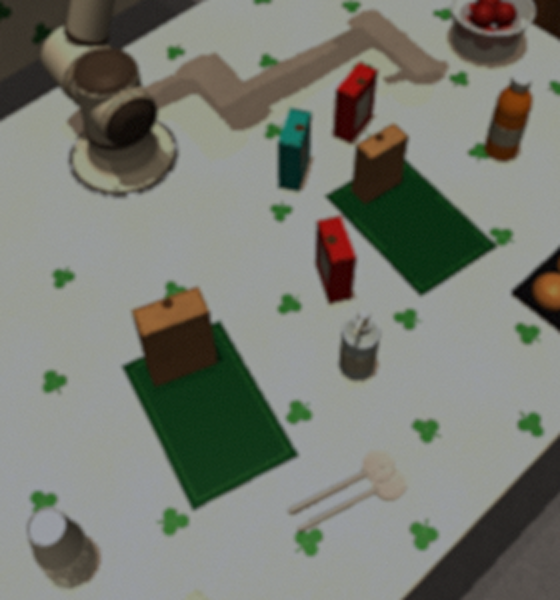

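View pics/top_c.png

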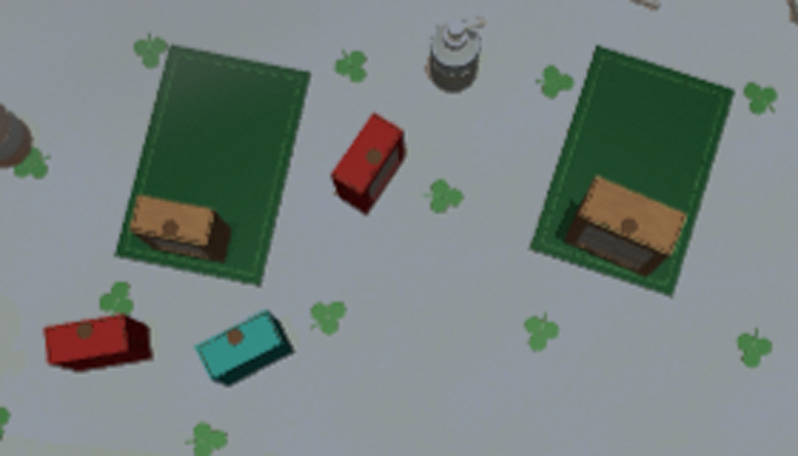

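View pics/wrist0.png

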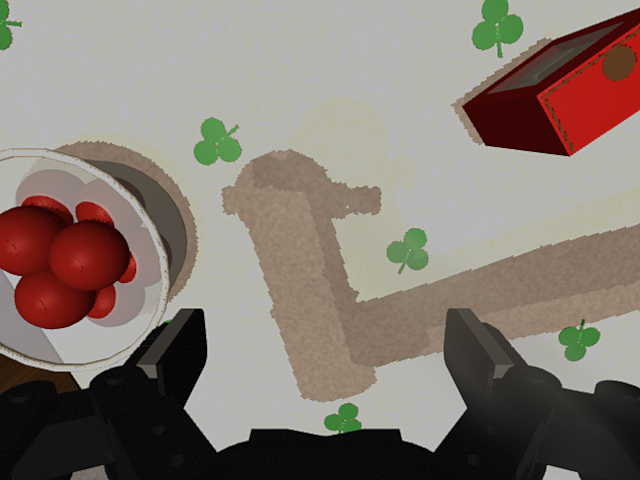

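The right mat (crop ~630,170) carries the large kraft carton. The left mat (crop ~215,165) carries the small kraft one. The red and turquoise boxes (crop 97,342; 245,348; 370,162) are decoys. Next I fit poses from the outlines in both fixed views.

```bash
cat > fit.py <<'E'
from h import *
from scipy.optimize import minimize
def matcorners(p):
    g=p['img'].astype(int); m=((g[...,1]>g[...,0]*1.6)&(g[...,1]>g[...,2]*1.4)&(g[...,1]<110)).astype(np.uint8)
    m=cv2.morphologyEx(m,cv2.MORPH_OPEN,np.ones((3,3)))
    n,l,s,c=cv2.connectedComponentsWithStats(m)
    out=[]
    for i in np.argsort(-s[1:,4])[:2]+1: out.append((l==i))
    return out
def boxpts(q,D,W,H):
    x,y,t=q; c,s=np.cos(t),np.sin(t)
    return np.array([[x+c*a-s*b,y+s*a+c*b,z] for a in(-D/2,D/2) for b in(-W/2,W/2) for z in H])
def render(p,pts,S=4):
    uv=np.array([proj(p,X) for X in pts]); h=cv2.convexHull(((uv+.5)*S).astype(np.float32))
    im=np.zeros((480*S,640*S),np.uint8); cv2.fillPoly(im,[np.round(h).astype(np.int32)],255)
    return cv2.resize(im,(640,480),interpolation=cv2.INTER_AREA)/255.
def fit(obs,q0,D,W,H,full=True):
    def cost(v):
        q=[v[0]*100,v[1]*100,v[2]]
        c=0
        for p,m in obs:
            r=render(p,boxpts(q,D,W,H)); c+=(np.abs(r-m)).sum()/m.sum()
        return c
    v0=np.array([q0[0]/100,q0[1]/100,q0[2]])
    sx=np.vstack([v0]+[v0+d for d in np.diag([.15,.15,.12])])
    r=minimize(cost,v0,method='Nelder-Mead',options=dict(initial_simplex=sx,xatol=1e-3,fatol=1e-4))
    return np.array([r.x[0]*100,r.x[1]*100,r.x[2]]),r.fun
E
cat > m1.py <<'E'
from fit import *
ps={n:arm.get_image(n) for n in('scene','top')}
mm={n:matcorners(p) for n,p in ps.items()}
for n in mm: print(n,[(m.sum(),np.round(np.argwhere(m).mean(0))) for m in mm[n]])
near={'large':{'scene':(270,290),'top':(375,258)},'small':{'scene':(370,200),'top':(226,258)}}
outl={}
for l,(D,W,H),q0 in(('large',(50,110,170),(440,-210,-.2)),('small',(42,90,130),(405,312,-.2))):
    obs=[]
    for n,p in ps.items():
        rs=arm.outline_of('carton_'+l,p)
        r=min(rs,key=lambda r:np.hypot(r['box'][0]-near[l][n][0],r['box'][1]-near[l][n][1]))
        print(l,n,np.round(r['box']),r['conf'],r['pixels'].sum()); obs.append((p,r['pixels'].astype(float))); outl[l,n]=r['pixels']
    print(l,'pose',*fit(obs,q0,D,W,(2,H+2)))
    for o in obs: print('  single',*fit([o],q0,D,W,(2,H+2)))
for l,q0 in(('large',(527,-232,-.2)),('small',(490,300,-.2))):
    obs=[]
    for n,p in ps.items():
        uv=proj(p,[q0[0]+30,q0[1],2])
        m=min(mm[n],key=lambda m:np.linalg.norm(np.argwhere(m).mean(0)[::-1]-uv))
        # union with carton
        m=(m|outl[l,n]); obs.append((p,m))
    # fit with carton excluded pixels
    def cost(v):
        c=0
        for (p,m),n in zip(obs,ps):
            w=~cv2.dilate(outl[l,n].astype(np.uint8),np.ones((5,5))).astype(bool)
            r=render(p,boxpts((v[0]*100,v[1]*100,v[2]),280,185,(2,2)))
            c+=(np.abs(r-m)*w).sum()/m.sum()
        return c
    v0=np.array([q0[0]/100,q0[1]/100,q0[2]])
    r=minimize(cost,v0,method='Nelder-Mead',options=dict(initial_simplex=np.vstack([v0]+[v0+d for d in np.diag([.2,.2,.1])]),xatol=1e-3,fatol=1e-4))
    print('mat',l,r.x,r.fun)
E
python3 m1.py
```

```text
scene [(np.int64(7321), array([45., 66.])), (np.int64(3615), array([331., 286.]))]
top [(np.int64(2840), array([233., 382.])), (np.int64(2768), array([237., 238.]))]
large scene [269. 287.  42.  50.] 0.68 1433
large top [378. 258.  43.  32.] 0.69 930
large pose [ 4.38280405e+02 -2.11452116e+02 -3.64779866e-01] 0.08879674737178334
  single [ 4.38225307e+02 -2.09624395e+02 -3.52766362e-01] 0.030721234760477816
  single [ 4.38406659e+02 -2.12901814e+02 -3.46988324e-01] 0.039165085388994304
small scene [370. 202.  26.  39.] 0.83 753
small top [224. 260.  34.  25.] 0.98 552
small pose [ 3.99670272e+02  3.07633513e+02 -1.23339466e-01] 0.13797653942343724
  single [ 3.98541320e+02  3.10704468e+02 -1.03062745e-01] 0.05689659662005572
  single [ 3.99608338e+02  3.06438568e+02 -1.58243815e-01] 0.06494032395566922
mat large [ 5.32496477 -2.33075244 -0.24136252] 0.08918949813712251
mat small [ 4.92797594  2.93661446 -0.11110834] 1.573184608721462
```

```bash
python3 - <<'E'
import re
s=open('m1.py').read()
s=s.replace("for n in mm: print","for n in mm: pass #")
open('m1.py','w').write(s)
f=open('fit.py').read().replace("[:2]+1","[:4]+1"); open('fit.py','w').write(f)
s=open('m1.py').read()+"""
    t=r.x[2];R=np.array([[np.cos(t),-np.sin(t)],[np.sin(t),np.cos(t)]])
    print('  corners',[np.round(R@np.array(k)+r.x[:2]*100).tolist() for k in((-140,92.5),(140,92.5),(140,-92.5),(-140,-92.5))])
"""
open('m1.py','w').write(s)
E
python3 m1.py
python3 - <<'E'
from h import *
p=arm.get_image('scene');t=arm.get_image('top')
for l in('cup_stack','juice_bottle','pump_bottle'):
    print(l,[(np.round(onz(q,r['at'],0)).tolist(),round(r['conf'],2)) for q in(p,t) for r in arm.mark_of(l,q)])
print([np.round(onz(t,u,0)) for u in((210,300),(245,302),(290,236))])
E
```

```text
large scene [269. 287.  40.  50.] 0.93 1345
large top [379. 260.  45.  31.] 0.66 897
large pose [ 4.38191827e+02 -2.11653570e+02 -3.59849510e-01] 0.13176674067156008
  single [ 4.37796184e+02 -2.10903655e+02 -4.20974985e-01] 0.07350098403673737
  single [ 4.37787524e+02 -2.11684219e+02 -3.23743036e-01] 0.04847530985638402
small scene [369. 202.  26.  41.] 0.58 798
small top [223. 258.  34.  26.] 0.77 574
small pose [ 3.99805569e+02  3.06285298e+02 -1.11158494e-01] 0.11982658703190305
  single [ 3.99294387e+02  3.08411655e+02 -8.86603852e-02] 0.04085704457221485
  single [ 3.99514749e+02  3.04972988e+02 -1.19177894e-01] 0.06821753091480495
mat large [ 5.32593301 -2.33779409 -0.24879893] 0.09312987584112328
  corners [[420.0, -110.0], [691.0, -179.0], [646.0, -358.0], [374.0, -289.0]]
mat small [ 4.96779698  2.92977814 -0.12702439] 0.22687987777796864
  corners [[370.0, 402.0], [647.0, 367.0], [624.0, 183.0], [346.0, 219.0]]
cup_stack [([405.0, -190.0, 0.0], 0.73), ([585.0, -536.0, 0.0], 0.71), ([389.0, -108.0, 0.0], 0.58), ([582.0, -539.0, 0.0], 0.87)]
juice_bottle [([485.0, 560.0, 0.0], 0.57), ([498.0, 555.0, 0.0], 0.7)]
pump_bottle [([353.0, 355.0, 0.0], 0.45), ([654.0, -2.0, 0.0], 0.56)]
[array([268., 351.,   0.]), array([271., 229.,   0.]), array([517.,  94.,   0.])]
```

Call:
apply_moves(
  increments=[
    [[0.3,0.28,-0.1,0,0,0,-1],[0.6,0.55,-0.2,0,0,0,-1],[0.9,0.8,-0.3,0,0,0,-1],[1,0.95,-0.3,0,0,0,-1],[1,0.95,-0.3,0,0,0,-1]],
  ],
)

```text
clock: 3.05
position: [291.3, 452.2, 335.0]
ee_rot: [0.982, -0.191, -0.0, -0.001]
contact_force: [0.7, 0.3, 0.3]
gripper_width: 12.2
```

Call:
apply_moves(
  increments=[
    [[0.3,0.28,-0.1,0,0,0,-1],[0.6,0.55,-0.2,0,0,0,-1],[0.9,0.8,-0.3,0,0,0,-1],[1,0.95,-0.3,0,0,0,-1],[1,0.95,-0.3,0,0,0,-1],[1,0.95,-0.3,0,0,0,-1]],
  ],
)

```text
clock: 3.65
position: [347.8, 329.3, 363.5]
ee_rot: [0.982, -0.19, -0.0, 0.0]
contact_force: [0.6, 0.3, 0.7]
gripper_width: 0.1
```

```bash
python3 - <<'E'
from h import *
p=shot('wrist','w1.png'); s=arm.read_state(); print(s['clock'],s['position'],s['ee_rot'],s['contact_force'],s['gripper_width'])
E
```

```text
3.7 [347.66870995 329.67564013 363.3813577 ] [ 9.81805700e-01 -1.89888081e-01 -2.00516334e-04  2.10854394e-04] [0.444912   0.03323678 0.6489051 ] 0.09284165299047677
```

View pics/w1.png

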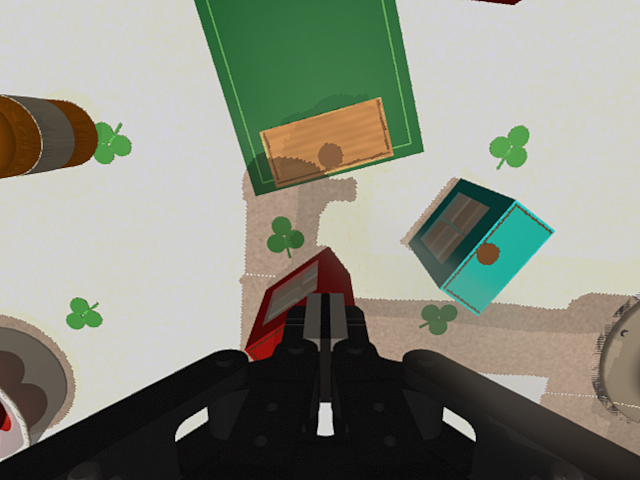

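```bash
python3 -c "
import cv2
a=cv2.imread('pics/w1.png')[0:210,190:440];cv2.imwrite('pics/w1c.png',cv2.resize(a,None,fx=2.8,fy=2.8,interpolation=2))"
```

```text
(no output)
```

View pics/w1c.png

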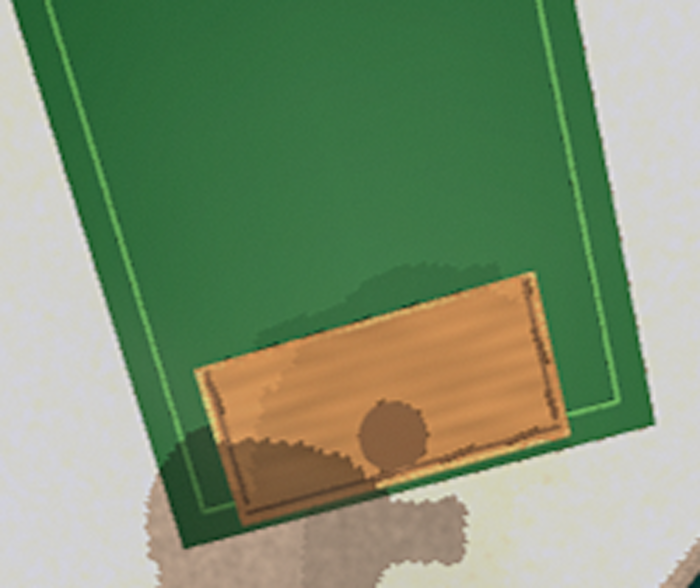

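```bash
python3 - <<'E'
from h import *
p=arm.get_image('wrist')
P={}
f=lambda c,z:onz(p,(190+c[0]/2.8,c[1]/2.8),z)
C=np.array([f(c,132)[:2] for c in((197,370),(535,272),(568,435),(243,524))])  # BL BR FR FL
M=np.array([f(c,2)[:2] for c in((185,548),(654,424),(16,0),(574,0))])
print(np.round(C),'\n',np.round(M))
print('carton W',np.linalg.norm(C[0]-C[1]),np.linalg.norm(C[3]-C[2]),'D',np.linalg.norm(C[0]-C[3]),np.linalg.norm(C[1]-C[2]))
print('mat W',np.linalg.norm(M[0]-M[1]))
a=lambda d:np.arctan2(d[1],d[0])
wy=C[0]-C[1]+C[3]-C[2]; print('carton yaw',a(wy)-np.pi/2, a(C[0]-C[3]),a(C[1]-C[2]),'centre',C.mean(0))
print('mat yaw',a(M[0]-M[1])-np.pi/2,a(M[2]-M[0]),a(M[3]-M[1]))
t=(a(M[0]-M[1])-np.pi/2); t=np.mean([t,a(M[2]-M[0]),a(M[3]-M[1])])
R=np.array([[np.cos(t),-np.sin(t)],[np.sin(t),np.cos(t)]])
m=(M[0]+M[1])/2+R@[140,0]; print('mat centre',m,t)
print('carton in mat',np.round((C-m)@R,1))
fl=C.mean(0); ty=a(wy)-np.pi/2; Rc=np.array([[np.cos(ty),-np.sin(ty)],[np.sin(ty),np.cos(ty)]])
print('landing in mat',np.round((np.array([Rc@k+fl for k in((21,45),(21,-45),(151,-45),(151,45))])-m)@R,1))
E
```

```text
[[426. 348.]
 [416. 259.]
 [374. 264.]
 [385. 353.]] 
 [[372. 399.]
 [350. 217.]
 [564. 374.]
 [494. 199.]]
carton W 89.59074403222466 89.15303745703667 D 41.21798547862309 41.59325074685705
mat W 183.78440249397838
carton yaw -0.11338243161716255 -0.12216138134014426 -0.13260677018058234 centre [400.16078288 306.07489858]
mat yaw -0.12361063638820102 -0.12826060394473673 -0.12533733271889294
mat centre [499.8980543  290.45149782] -0.12573619101727687
carton in mat [[ -80.9   47.7]
 [ -79.6  -41.8]
 [-121.2  -41.5]
 [-122.1   47.6]]
landing in mat [[-80.5  48.2]
 [-79.4 -41.7]
 [ 50.6 -40.1]
 [ 49.5  49.9]]
```

```bash
python3 - <<'E'
from h import *
p=arm.get_image('wrist')
for c in((326,247),(350,270),(355,300),(459,179),(408,240),(440,290),(553,231)): print(c,np.round(onz(p,c,132)),np.round(onz(p,c,0)))
print('tip px for 73',proj(p,np.array(arm.read_state()['position'])-[0,0,73]))
s=arm.read_state();from scipy.spatial.transform import Rotation as R
M=R.from_quat(s['ee_rot']).as_matrix();print(M.round(3)); d=np.array([354.5,311.5,300])-s['position'];print(M.T@d)
E
```

```text
(326, 247) [327. 336. 132.] [290. 351.   0.]
(350, 270) [302. 326. 132.] [254. 336.   0.]
(355, 300) [277. 331. 132.] [217. 343.   0.]
(459, 179) [340. 224. 132.] [308. 190.   0.]
(408, 240) [309. 275. 132.] [263. 263.   0.]
(440, 290) [259. 264. 132.] [192. 247.   0.]
(553, 231) [274. 168. 132.] [213. 109.   0.]
tip px for 73 [322.82950344 313.27934842]
[[ 0.928 -0.372 -0.001]
 [-0.372 -0.928 -0.001]
 [-0.     0.001 -1.   ]]
[13.24993053 14.4470418  63.30209365]
```

Call:
apply_moves(
  increments=[
    [[0.13,0.14,0.0,0,0,-0.2,-1],[0.13,0.14,0.2,0,0,-0.4,-1],[0.13,0.14,0.45,0,0,-0.53,-1],[0.13,0.14,0.63,0,0,-0.53,-1],[0.13,0.14,0.63,0,0,-0.53,-1],[0.13,0.14,0.63,0,0,-0.53,-1]],
  ],
)

```text
clock: 4.4
position: [354.9, 311.8, 301.1]
ee_rot: [0.998, -0.058, 0.0, 0.0]
contact_force: [0.3, -0.7, 0.8]
gripper_width: 0.2
```

```bash
python3 - <<'E'
from h import *
from scipy.spatial.transform import Rotation as R
s=arm.read_state();M=R.from_quat(s['ee_rot']).as_matrix();print(M.round(3)); d=np.array([354.5,311.5,189])-s['position'];print(s['position'],M.T@d)
E
```

```text
[[ 0.993 -0.116  0.   ]
 [-0.116 -0.993 -0.001]
 [ 0.     0.001 -1.   ]]
[354.86621392 311.78753233 301.08514341] [ -0.37588646   0.2599412  112.08517878]
```

Call:
apply_moves(
  increments=[
    [[0,0,0.25,0,0,0,-1],[0,0,0.5,0,0,0,-1],[0,0,0.75,0,0,0,-1],[0,0,1,0,0,0,-1],[0,0,1,0,0,0,-1],[0,0,1,0,0,0,-1]],
  ],
)

```text
clock: 5.0
position: [355.4, 312.0, 202.1]
ee_rot: [0.998, -0.058, 0.001, -0.001]
contact_force: [1.4, 0.1, 1.6]
gripper_width: -0.1
```

Call:
apply_moves(
  increments=[
    [[0,0,0.06,0,0,0,-1],[0,0,0.12,0,0,0,-1],[0,0,0.12,0,0,0,-1]],
  ],
)

```text
clock: 5.3
position: [354.7, 310.8, 188.8]
ee_rot: [0.998, -0.059, -0.0, 0.0]
contact_force: [0.1, -0.6, 0.1]
gripper_width: -0.2
```

```bash
python3 - <<'E'
from h import *
p=shot('wrist','w2.png'); s=arm.read_state(); print(s['clock'],s['position'],s['contact_force'])
p=shot('scene','s2.png'); a=p['img'][140:280,300:460,::-1];cv2.imwrite('pics/s2c.png',cv2.resize(a,None,fx=4,fy=4,interpolation=2))
E
```

```text
5.35 [354.78450592 310.92942663 188.99529119] [-0.09568468 -0.69105238 -0.77162771]
```

View pics/w2.png

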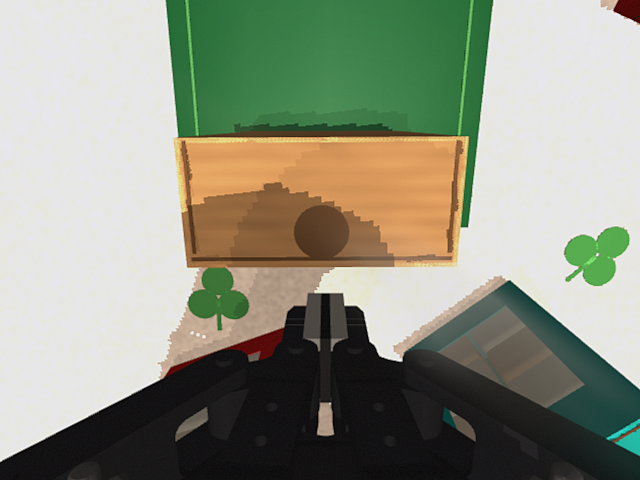

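View pics/s2c.png

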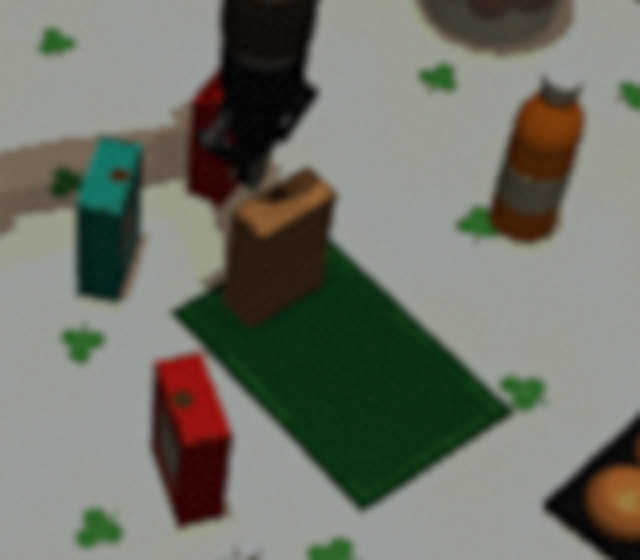

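Call:
apply_moves(
  increments=[
    [[0.06,0,0,0,0,0,-1],[0.11,0,0,0,0,0,-1],[0.16,0,0,0,0,0,-1],[0.21,0,0,0,0,0,-1],[0.26,0,0,0,0,0,-1],[0.3,0,0,0,0,0,-1],[0.34,0,0,0,0,0,-1],[0.38,0,0,0,0,0,-1],[0.42,0,0,0,0,0,-1]],
  ],
)

```text
clock: 6.3
position: [396.8, 306.0, 188.9]
ee_rot: [0.998, -0.059, -0.0, 0.0]
contact_force: [0.1, -0.2, -0.8]
gripper_width: -0.1
```

```bash
python3 - <<'E'
from h import *
p=shot('wrist','w3.png'); s=arm.read_state(); print(s['clock'],s['position'],s['contact_force'])
E
```

```text
6.35 [397.28246176 306.05420774 188.92649308] [ 0.13254577 -0.313587    0.30579639]
```

View pics/w3.png

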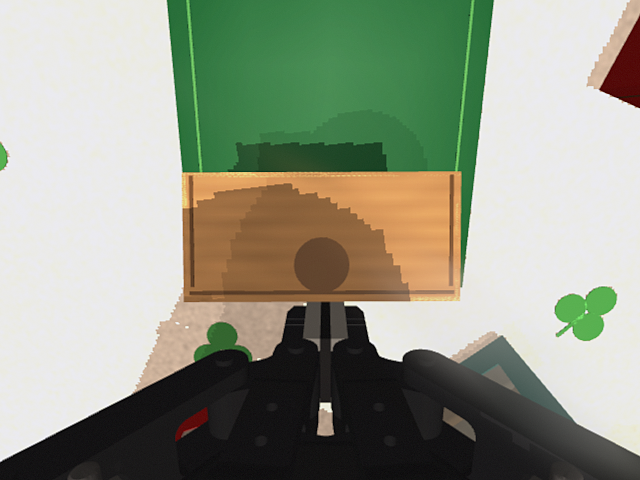

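```bash
python3 - <<'E'
from h import *
p=shot('scene','s3.png'); a=p['img'][140:280,300:460,::-1];cv2.imwrite('pics/s3c.png',cv2.resize(a,None,fx=4,fy=4,interpolation=2))
E
```

```text
(no output)
```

View pics/s3c.png

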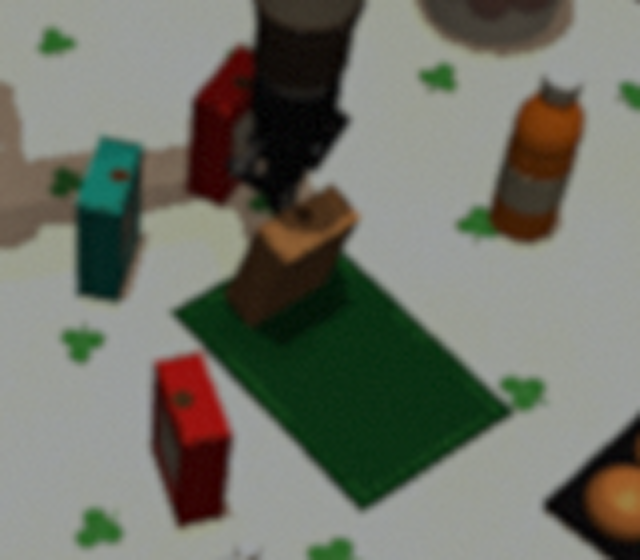

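It is leaning about its back edge and the foot has stayed put. I'll continue slowly past the tipping point.

Call:
apply_moves(
  increments=[
    [[0.04,0,0,0,0,0,-1],[0.07,0,0,0,0,0,-1],[0.1,0,0,0,0,0,-1],[0.13,0,0,0,0,0,-1],[0.16,0,0,0,0,0,-1],[0.18,0,0,0,0,0,-1],[0.2,0,0,0,0,0,-1],[0.2,0,0,0,0,0,-1],[0.2,0,0,0,0,0,-1]],
  ],
)

```text
clock: 7.3
position: [416.4, 303.6, 188.9]
ee_rot: [0.998, -0.059, -0.0, 0.0]
contact_force: [0.5, 0.4, 0.3]
gripper_width: 0.0
```

```bash
python3 - <<'E'
from h import *
p=shot('wrist','w4.png'); s=arm.read_state(); print(s['clock'],s['position'],s['contact_force'])
E
```

```text
7.35 [416.30505036 303.63926847 188.91260886] [ 0.40422929 -1.26279761 -0.22834785]
```

View pics/w4.png

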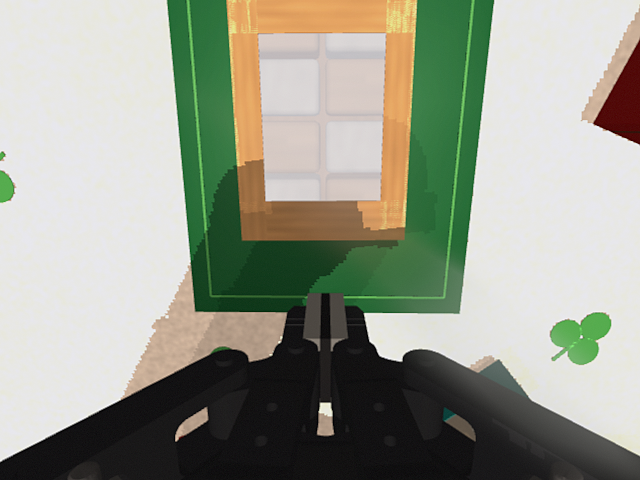

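Call:
apply_moves(
  increments=[
    [[0,0,-0.3,0,0,0,-1],[0,0,-0.65,0,0,0,-1],[0,0.2,-1,0,0,0,-1],[0,0.6,-1,0,0,0,-1],[0,1,-1,0,0,0,-1]],
  ],
)

```text
clock: 7.85
position: [404.4, 203.9, 290.0]
ee_rot: [0.998, -0.058, 0.001, -0.001]
contact_force: [1.4, -0.5, -0.2]
gripper_width: -0.2
```

Call:
apply_moves(
  increments=[
    [[0,0.4,-0.2,0,0,0,-1],[0,0.8,-0.4,0,0,0,-1],[0,1,-0.6,0,0,0.1,-1]],
  ],
)

```text
clock: 8.15
position: [391.6, 102.6, 349.7]
ee_rot: [0.996, -0.085, -0.0, 0.0]
contact_force: [0.8, 0.2, -0.7]
gripper_width: -0.1
```

Call:
apply_moves(
  increments=[
    [[0,0.4,0,0,0,0.15,-1],[0,0.8,0,0,0,0.3,-1],[0,1,0,0,0,0.35,-1]],
  ],
)

```text
clock: 8.45
position: [374.9, 4.4, 349.2]
ee_rot: [0.985, -0.172, 0.0, -0.0]
contact_force: [-0.4, -1.0, -0.2]
gripper_width: -0.1
```

```bash
python3 - <<'E'
from h import *
from scipy.spatial.transform import Rotation as R
s=arm.read_state();M=R.from_quat(s['ee_rot']).as_matrix();print(s['clock'],s['joints'],2*np.arctan2(s['ee_rot'][1],s['ee_rot'][0])); d=np.array([385,-190,360])-s['position'];print(s['position'],M.T@d)
E
```

```text
8.45 [ 4.51971986e-01 -9.88954417e-02 -4.58480164e-01 -1.76732275e-04
 -1.21052233e+00  7.72805195e-01] -0.3460813928260618
[374.90880772   4.41873262 349.18810054] [ 75.44639973 179.46180194 -10.89382091]
```

Call:
apply_moves(
  increments=[
    [[0.17,0.4,-0.1,0,0,0,-1],[0.35,0.8,-0.1,0,0,0,-1],[0.38,0.9,-0.1,0,0,0,-1]],
  ],
)

```text
clock: 8.75
position: [381.3, -93.8, 359.2]
ee_rot: [0.985, -0.173, 0.0, 0.0]
contact_force: [-0.4, 0.7, -0.2]
gripper_width: 0.2
```

Call:
apply_moves(
  increments=[
    [[0.17,0.4,0,0,0,0,-1],[0.35,0.8,0,0,0,0,-1],[0.38,0.9,0,0,0,0,-1],[0.38,0.9,0,0,0,0,-1],[0.38,0.9,0,0,0,0,-1]],
  ],
)

```text
clock: 9.25
position: [387.1, -188.0, 358.7]
ee_rot: [0.985, -0.171, -0.0, -0.0]
contact_force: [-0.2, -0.1, 0.7]
gripper_width: -0.1
```

```bash
python3 - <<'E'
from h import *
p=shot('wrist','w5.png'); s=arm.read_state(); print(s['clock'],s['position'],s['contact_force'])
E
```

```text
9.3 [ 387.14259053 -187.69937569  358.8488387 ] [-0.36736479 -0.23471092  1.17316579]
```

View pics/w5.png

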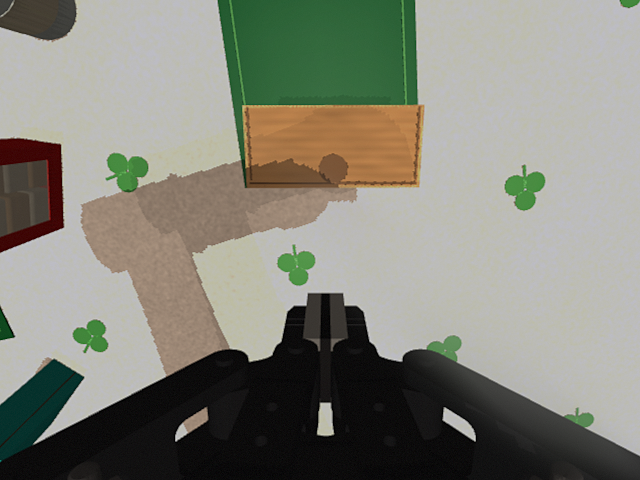

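```bash
python3 -c "
import cv2
a=cv2.imread('pics/w5.png')[0:200,200:440];cv2.imwrite('pics/w5c.png',cv2.resize(a,None,fx=3,fy=3,interpolation=2))"
```

```text
(no output)
```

View pics/w5c.png

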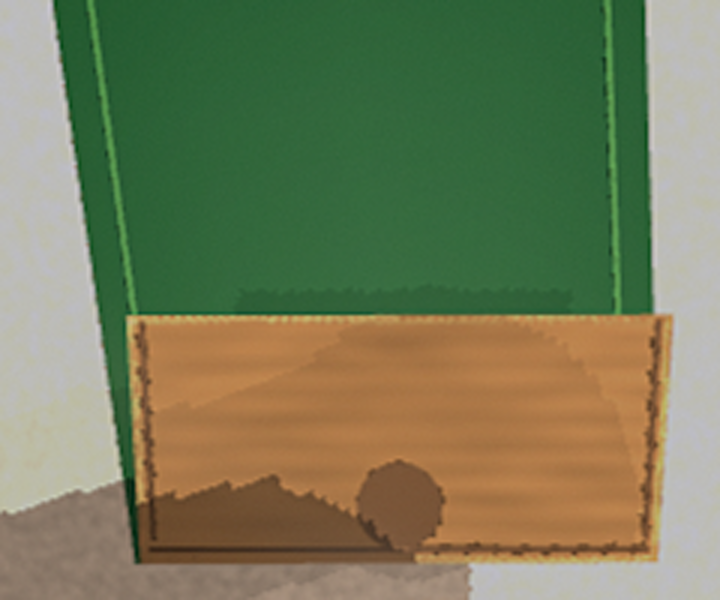

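```bash
python3 - <<'E'
from h import *
p=arm.get_image('wrist')
f=lambda c,z:onz(p,(200+c[0]/3,c[1]/3),z)[:2]
C=np.array([f(c,172) for c in((127,316),(672,316),(657,562),(138,562))])
a=lambda d:np.arctan2(d[1],d[0])
n=np.linalg.norm
print(C.round(),'W',n(C[0]-C[1]),n(C[3]-C[2]),'D',n(C[0]-C[3]),n(C[1]-C[2]))
ty=a(C[0]-C[1]+C[3]-C[2])-np.pi/2; print('yaw',ty,a(C[0]-C[3]),a(C[1]-C[2]),C.mean(0))
L=[f((54,0),2),f((135,562),2)];Rr=[f((643,0),2),f((655,313),2)]
tl,tr=a(L[0]-L[1]),a(Rr[0]-Rr[1]);t=(tl+tr)/2
print('mat edges yaw',tl,tr,L,Rr)
nv=np.array([-np.sin(t),np.cos(t)]); print('width',(L[0]-Rr[0])@nv)
ex=np.array([np.cos(t),np.sin(t)])
mid=(np.mean([k@nv for k in L])+np.mean([k@nv for k in Rr]))/2
Rc=np.array([[np.cos(ty),-np.sin(ty)],[np.sin(ty),np.cos(ty)]])
xm=np.array([532.5,-233.4])@ex
for k in((25,55),(25,-55),(195,-55),(195,55),(-25,55)):
    q=Rc@k+C.mean(0); print(k,'in mat', round(q@ex-xm,1),round(q@nv-mid,1))
s=arm.read_state();print(s['position'],a(-np.array([0,0])+0) if 0 else '', 'front centre',Rc@[-25,0]+C.mean(0))
E
```

```text
[[ 481. -169.]
 [ 444. -272.]
 [ 397. -256.]
 [ 434. -151.]] W 110.01958569920686 110.73531598341472 D 49.77563201232855 49.753447162672295
yaw -0.3404516340238166 -0.3506003131835546 -0.3362191098451144 [ 439.20663468 -211.9801086 ]
mat edges yaw -0.2522943632454078 -0.23577131690325268 [array([ 593.44090477, -154.53161287]), array([ 421.80327335, -110.2856091 ])] [array([ 531.73824841, -328.54760326]), array([ 440.87198237, -306.71794729])]
width 183.76861932686992
(25, 55) in mat -65.5 51.0
(25, -55) in mat -76.1 -58.5
(195, -55) in mat 93.1 -74.8
(195, 55) in mat 103.7 34.7
(-25, 55) in mat -115.3 55.9
[ 387.22059534 -187.55145438  358.98104835]  front centre [ 415.6415358  -203.63228765]
```

Call:
apply_moves(
  increments=[
    [[0.07,0.06,0.25,0,0,0,-1],[0.07,0.06,0.5,0,0,0,-1],[0.07,0.06,0.75,0,0,0,-1],[0.07,0.06,1,0,0,0,-1],[0.07,0.06,1,0,0,0,-1]],
  ],
)

```text
clock: 9.85
position: [390.2, -195.1, 256.3]
ee_rot: [0.985, -0.17, -0.004, -0.0]
contact_force: [0.0, 0.2, 0.0]
gripper_width: 0.0
```

Call:
apply_moves(
  increments=[
    [[0,0,0.15,0,0,0,-1],[0,0,0.31,0,0,0,-1],[0,0,0.31,0,0,0,-1],[0,0,0.31,0,0,0,-1]],
  ],
)

```text
clock: 10.25
position: [392.6, -196.3, 229.2]
ee_rot: [0.985, -0.17, 0.001, 0.0]
contact_force: [-0.1, -0.2, -0.1]
gripper_width: 0.2
```

```bash
python3 - <<'E'
from h import *
p=shot('wrist','w6.png'); s=arm.read_state(); print(s['clock'],s['position'],s['contact_force'])
E
```

```text
10.3 [ 392.75538523 -196.43935924  229.4186537 ] [ 0.19162076 -0.75920059  0.4690378 ]
```

View pics/w6.png

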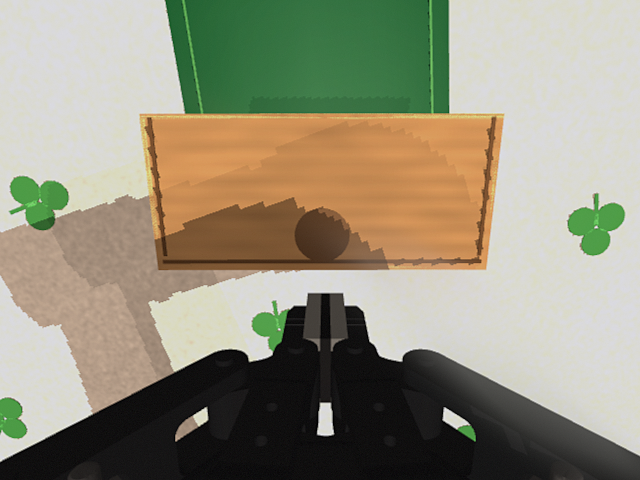

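Call:
apply_moves(
  increments=[
    [[0.06,0,0,0,0,0,-1],[0.11,0,0,0,0,0,-1],[0.16,0,0,0,0,0,-1],[0.21,0,0,0,0,0,-1],[0.26,0,0,0,0,0,-1],[0.3,0,0,0,0,0,-1],[0.34,0,0,0,0,0,-1],[0.38,0,0,0,0,0,-1],[0.42,0,0,0,0,0,-1],[0.45,0,0,0,0,0,-1]],
  ],
)

```text
clock: 11.3
position: [434.6, -211.9, 227.9]
ee_rot: [0.985, -0.171, 0.0, 0.0]
contact_force: [-1.2, -0.9, -0.2]
gripper_width: -0.2
```

```bash
python3 - <<'E'
from h import *
s=arm.read_state(); print(s['clock'],s['position'],s['contact_force'])
p=shot('wrist','w7.png')['img']
q=shot('scene','s7.png')['img'][250:400,200:360]
o=np.hstack([cv2.resize(p,(400,300)),cv2.resize(q,(400,300))]);cv2.imwrite('pics/c7.png',o[...,::-1])
E
```

```text
11.3 [ 434.5973602  -211.86348026  227.90525968] [-1.22736426 -0.89636234 -0.21608024]
```

View pics/c7.png

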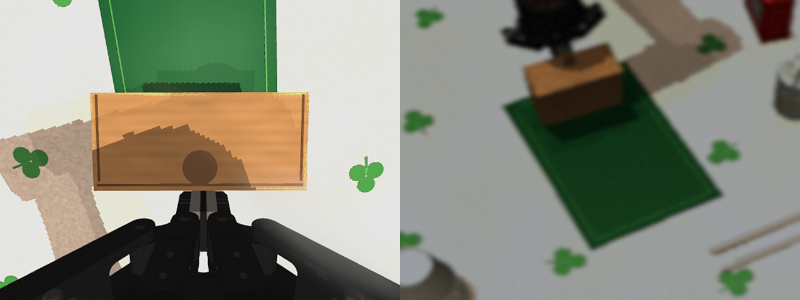

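It is leaning cleanly and has stayed square. Continuing.

Call:
apply_moves(
  increments=[
    [[0.04,0,0,0,0,0,-1],[0.07,0,0,0,0,0,-1],[0.1,0,0,0,0,0,-1],[0.13,0,0,0,0,0,-1],[0.16,0,0,0,0,0,-1],[0.18,0,0,0,0,0,-1],[0.2,0,0,0,0,0,-1],[0.22,0,0,0,0,0,-1],[0.22,0,0,0,0,0,-1],[0.22,0,0,0,0,0,-1]],
  ],
)

```text
clock: 12.4
position: [454.9, -219.1, 227.9]
ee_rot: [0.985, -0.171, -0.0, -0.0]
contact_force: [-0.4, 0.1, -0.6]
gripper_width: 0.2
```

```bash
python3 - <<'E'
from h import *
s=arm.read_state(); print(s['clock'],s['position'],s['contact_force'])
p=shot('wrist','w8.png')['img']
q=shot('scene','s8.png')['img'][250:400,200:360]
o=np.hstack([cv2.resize(p,(400,300)),cv2.resize(q,(400,300))]);cv2.imwrite('pics/c8.png',o[...,::-1])
E
```

```text
12.4 [ 454.90124484 -219.12318586  227.87343099] [-0.42471241  0.12345043 -0.60823363]
```

View pics/c8.png

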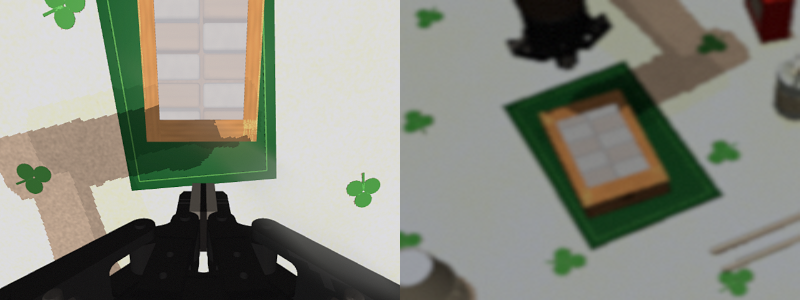

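Call:
apply_moves(
  increments=[
    [[-0.1,0,-0.3,0,0,0,-1],[-0.3,0,-0.6,0,0,0,-1],[-0.5,0,-0.9,0,0,0,-1],[-0.5,0,-1,0,0,0,-1],[-0.5,0,-1,0,0,0,-1],[-0.5,0,-1,0,0,0,-1]],
  ],
)

```text
clock: 13.1
position: [407.8, -202.2, 327.0]
ee_rot: [0.985, -0.171, -0.001, -0.0]
contact_force: [0.6, 0.3, 0.5]
gripper_width: 0.0
```

```bash
python3 - <<'E'
from h import *
t=shot('top','t9.png');q=shot('scene','s9.png')
cv2.imwrite('pics/t9c.png',cv2.resize(t['img'][170:330,160:440,::-1],(798,456),interpolation=2))
cv2.imwrite('pics/s9c.png',cv2.resize(q['img'][120:420,180:460,::-1],(560,600),interpolation=2))
E
```

```text
(no output)
```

View pics/t9c.png

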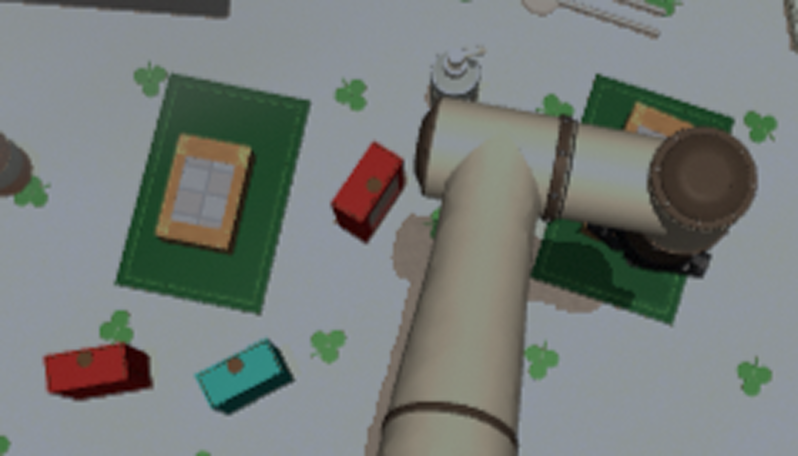

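View pics/s9c.png

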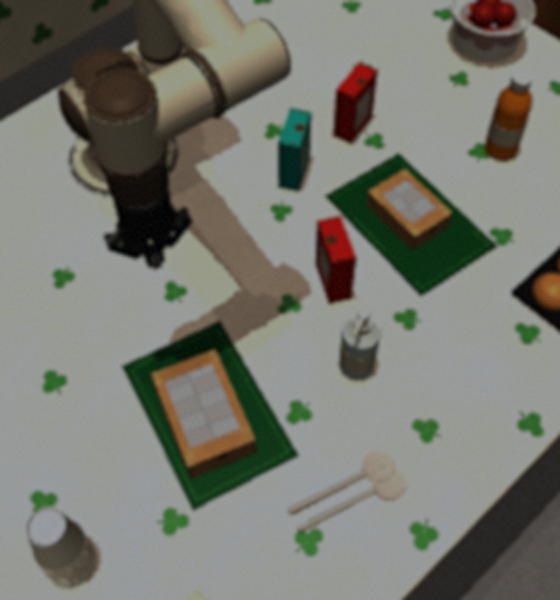

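```bash
python3 - <<'E'
from h import *
p=arm.get_image('scene')
f=lambda c,z:onz(p,(180+c[0]/2,120+c[1]/2),z)[:2]
for D,cs,ms in((52,((155,377),(212,350),(254,437),(190,466)),((125,368),(220,323),(297,455),(195,507))),
               (44,((369,195),(404,170),(451,212),(412,241)),((328,196),(398,155),(497,245),(422,293)))):
    C=np.array([f(c,D) for c in cs]);M=np.array([f(c,2) for c in ms],np.float32)
    print(C.round().tolist(),M.round().tolist(),[round(np.linalg.norm(C[i]-C[i-1])) for i in range(4)],
     'inside margins mm',[round(cv2.pointPolygonTest(M.reshape(-1,1,2),tuple(map(float,c)),True),1) for c in C])
print(arm.read_state()['contact_force'])
print(arm.job_done())
E
```

```text
[[457.0, -272.0], [482.0, -174.0], [641.0, -224.0], [610.0, -326.0]] [[386.0, -288.0], [428.0, -114.0], [693.0, -182.0], [647.0, -353.0]] [162, 102, 167, 106] inside margins mm [32.1, 44.5, 39.1, 16.9]
[[430.0, 253.0], [433.0, 345.0], [559.0, 333.0], [554.0, 233.0]] [[357.0, 220.0], [378.0, 394.0], [650.0, 365.0], [626.0, 187.0]] [126, 92, 127, 100] inside margins mm [40.8, 43.7, 41.9, 36.2]
[ 0.33510895 -0.65399878 -0.13596269]
the job is handed in; nothing more can be done
None
```

Both cartons are now flat on their backs with the window up, each on its own mat. I tipped the small one first and then the large one, using a slow push with the closed fingertips against the top card band.

- **Position:** the final overhead picture shows the small carton well inside its mat. The arm hid most of the large carton there, so I judged that one from the other fixed camera. Measured by hand from that camera, every corner lies inside its mat. The closest is about 17 mm from the edge for the large carton and about 36 mm for the small one. The large figure agrees with the roughly 18 mm I predicted beforehand from the wrist camera.
- **Accuracy of that check:** the hand-picked corners gave side lengths up to about 10 mm off the true sizes, so those margins are good to roughly 5–10 mm.
- **Surroundings:** the cups, both bottles and the red and turquoise boxes were standing where they had been. I compared these by eye in the pictures and did not measure them.
- **Robot:** the arm ended clear of everything, and the force readings stayed around 2 N or less. The job took about 13 s of the allowed 48 s.

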